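# Zero the order tally wheel

### The arm

A 6-joint arm with a two-finger parallel gripper is mounted at the origin on a cart in front of the work surface, level with it; the furniture and walls round the work are solid. World frame = base frame: x ahead of the robot, y to its left, z up, the work surface at z = 0. Lengths are in m, angles in rad, forces in N, time in s.
With the tool pointing down it reaches from about 0.4 to 0.825 m from the base axis. Payload 7 kg.
Tool frame: the origin (TCP) lies at the centre of the arm's flange, where the gripper is bolted on; the fingertips stand 178 mm ahead of it and the grasp point (between the pads) lies 159 mm ahead of it (arm.tip_reach is the distance from the TCP to the fingertips, in m); z points along the fingers, y is the direction in which the jaws open and shut (so a half turn about z gives the same grasp; the last joint's range is limited). The gripper opens to 88 mm and grips with 3 to 60 N. Pads are 19 mm wide; open, the fingers measure 130 mm over their backs; the gripper's body (78 mm by 193 mm) begins 47 mm behind the grasp point.
Start: joints at [1.425, 0.359, 0.012, 0, -1.224, -0.288], TCP at [0.284, 0.612, 0.405] pointing down, gripper open.
Joint ranges: [-3.07, 3.07], [-1.43, 2.12], [-1.02, 1.25], [-3.03, 1.67], [-3.05, -0], [-3.03, 3.03]. Speed limits (rad/s): [2.39, 2.39, 3.01, 3.14, 3.14, 3.14].

### API

Orientations are given as [roll, pitch, yaw] about the fixed x, y, z axes, in that order (R = Rz(yaw) Ry(pitch) Rx(roll)).
In Python, from station import arm gives the robot as it stands.
- The arm moves only by the shell command python3 -m inch 'ROWS' [OPENING] [FORCE]. ROWS is JSON, a list that holds one entry, the list of rows, each a list of 6 numbers: the shift along the world's x, y, z in units of 200 mm (1.0 is 200 mm), then the turn, a rotation vector about the world's x, y, z in units of 180 degrees (1.0 is 180 degrees). A call has 1 to 8 rows; each row is the pose to reach, as a shift and turn from the pose commanded when the call began, turning the shorter way round; what a row does not reach only later rows make up. A row lasts 1/8 s, in which the tool goes at most 62.5 mm and 10.7 degrees, less where a joint would pass 70% of its speed; a pose out of reach is approached as far as the arm can. A call with a number of a shift or a turn outside -1 to 1 is refused whole. A call with a gripper value outside its range is refused whole. OPENING is the finger opening in mm, from 0 to 87.6, set as the call begins (- or left out, the last holds). The fingers move at their own pace and stop on an object; FORCE is the grip in N (left out, the last holds). Time passes only in rows, so rows that repeat a pose let the fingers close. It gives the time, the measured TCP pose, the force and the opening at its end, in the units of the state.
- arm.get_state(): the state, without advancing time (a new reading comes with each control period).
- arm.grab_frame(name): name is "scene" or "top" or "wrist"; returns the picture (480x640x3 uint8, blue, green, red); there is no depth.
- arm.camera_params(name): a dict with "vertical_fov" (degrees; the focal length in pixels is half the picture's height over the tangent of half this angle, whatever the lens; pixels are square), "cx", "cy" (the principal point, pixels), "pose" (4x4, takes a point from camera to world coordinates). Camera axes: x right, y down, z forward; pixel columns grow to the right and rows downward; lengths in m; the calibration is good to about 2 mm. A picture is of the moment at which its call begins: read the wrist's pose just before it. camera_params takes no time and is no camera call; for the wrist camera it gives the pose at the moment of the call.
- arm.job_done(): hands the job in, once; it reports no verdict.
Trained networks look in the newest picture that a camera, given by its name, has taken for a name from the list of things; names that differ only in an ending like _2 or _b are one class to them, and where a whole thing is asked for, a point or a joint stands for the part that bears it (a point fixed in the world has none). Each returns a list of dicts, best first, with "score" (0 to 1); they miss things now and then, are a little off and sometimes report something else, mostly with a low value. They report only what shows in the picture. A call takes as long as a camera call. They do not tell look-alikes from the thing itself.
- arm.search_frame(target, camera): "box" ([left, top, right, bottom] in pixels, round what is visible of it).
- arm.regions_of(target, camera): "region" (480x640 bool, what is visible of it) and "box" ([left, top, right, bottom] in pixels, round what is visible of it).
The state is a dict: "t": time; "q": joint angles; "qd": joint speeds; "joint_efforts": joint torques, N m; "eef_pos": TCP position; "ee_rot": TCP orientation; "force": force on the tool from outside, world axes, zero at the start; "moment": the same for the moment, N m; "width": finger opening in m.
Only numpy, scipy, OpenCV 4.12 (cv2) and the standard library are available. Lean on these libraries where they do the work, as an engineer would, in place of code of your own. Each camera call takes 0.05 s, during which the arm holds its last target.

### The job

Zero the order tally counter for the new shift: push the top paddle of its thumbwheel away from the robot with a fingertip, click by click, until the one paddle with the wide cross-bar stands straight up over the pointed arms, and do not run past it. Do not lift, tip or shove the counter, leave the shaker, dip cup and can alone, and finish with the hand clear.

Things in the scene. Friction and masses are not known exactly. Their poses are not given: they have to be found in the camera images.
- tally_wheel (a joint): angle (rad) of the black thumbwheel; 6 clicks a turn, one every 1.047 rad, each with a paddle straight up. 0 = home, cross-bar paddle up; it starts 1 to 3 clicks negative and grows as the wheel's top is pushed along the stand's +x. A push over half a click snaps on to the next click, a shorter one snaps back (spring detent, up to 4 N on a paddle). A stop prevents turning back below -3.6
- tally_axle (a point): centre of the wheel on its level axle, 74 mm above the worktop; axes as the stand's, y along the axle. Hub radius 20 mm. Paddles 6 mm thick, 22 mm wide, tips at radius 50 mm. At a click the paddles before and behind the upright one have their tips only 28 mm above the axle, so a fingertip 32 mm above the axle clears them, pushes the upright one alone and slips off it at about 50 degrees
- home_tip (a point): middle of the outer edge of the home paddle, the only one with a cross-bar: 46 mm wide along the axle where the others are 22 mm; 50 mm from the axle; turns with the wheel
- tally_stand: stand of the counter, origin under its centre, +x level, the way the wheel's top is pushed (away from the robot, yaw within 0.4 rad), z up. Loose weighted grey foot 130 x 110 x 16 mm, 1.6 kg, on rubber pads; two upright aluminium arms, inner faces 54 mm apart, pointed tops 20 mm above the axle; a small steel click mechanism outside the +y arm, out to y = 50 mm, lower than the pointed tops
- shaker: bystander: glass shaker with steel cap, 73 mm across, 119 mm tall, loose; origin under its centre
- dip_cup: bystander: white lidded dip cup, 69 mm across, 34 mm tall, loose; origin under its centre
- drink_can: bystander: drink can, 66 mm across, 115 mm tall, loose; origin under its centre
Not all that is in view belongs to the job. There is more than one size of the tally_stand; the one meant has the size given above.

How it is judged:
At the end, for the whole second after the job is handed in: The wheel rests in its home click (within 0.15 rad of 0), the counter stands upright within 40 mm of where it was, and shaker, dip cup and can stand within 20 mm of where they were (value of joint tally_wheel between -0.15 and 0.15 rad and velocity of joint tally_wheel between -0.1 and 0.1 rad/s and angle between tally_axle's own z axis and vertical below 0.05 rad and distance of tally_axle from where it was at the start of the episode below 0.04 m and distance of each of shaker, dip_cup, drink_can from where it was at the start of the episode below 0.02 m and angle between each of shaker, dip_cup, drink_can's own z axis and vertical below 0.1 rad); the robot touches nothing.
It fails at once if the wheel ran more than half a click past the home position (value of joint tally_wheel above 0.6 rad).
It fails at once if the counter was lifted or tipped (height (world z) of tally_axle above 0.089 m or angle between tally_axle's own z axis and vertical above 0.2 rad).
It fails at once if the counter was shoved more than 40 mm (distance of tally_axle from where it was at the start of the episode above 0.04 m).
It fails at once if the shaker, dip cup or can was moved more than 20 mm, lifted or tipped (distance of any of shaker, dip_cup, drink_can from where it was at the start of the episode above 0.02 m or angle between any of shaker, dip_cup, drink_can's own z axis and vertical above 0.3 rad).
It also fails if it takes over 48 s, if anything falls off the work surface, if the arm or the gripper's body presses on something with over 40 N, if the wrist force passes 120 N, or if a joint passes its speed limit or range.

## Working session

There is one attempt and no reset: what is moved stays moved. The work goes in short steps, Python scripts to look and compute and a shell command to move; the robot and the scene stay as the last step left them, time stands still between calls to the robot, and variables do not carry over. Pictures are saved under pics/ and viewed, and the job is handed in when it is done.

```bash
mkdir -p pics; ls
python3 - <<'E'
from station import arm
import cv2
for n in("scene","top","wrist"):
    cv2.imwrite(f"pics/a_{n}.png",arm.grab_frame(n)); p=arm.camera_params(n); print(n,p)
s=arm.get_state();print(s)
for c in("scene","top"):
    arm.grab_frame(c)
    for t in("tally_stand","tally_wheel","home_tip","shaker","dip_cup","drink_can"):
        print(c,t,[(r['box'],round(r['score'],2)) for r in arm.search_frame(t,c)])
E
```

```text
pics
scene {'vertical_fov': 48.004744646217176, 'cx': 325.08543742233053, 'cy': 240.44606611962112, 'pose': array([[ 0.96941945, -0.08861418,  0.22885248,  0.20131999],
       [-0.24505564, -0.3996146 ,  0.88332095, -1.19531583],
       [ 0.01317803, -0.9123901 , -0.40910957,  0.73301369],
       [ 0.        ,  0.        ,  0.        ,  1.        ]])}
top {'vertical_fov': 57.415138543106636, 'cx': 316.00797874941975, 'cy': 245.5255585423537, 'pose': array([[ 0.00935161, -0.9967038 ,  0.08058589,  0.45579973],
       [-0.999944  , -0.00972039, -0.00418515,  0.15426988],
       [ 0.00495468, -0.08054223, -0.99673888,  1.09383151],
       [ 0.        ,  0.        ,  0.        ,  1.        ]])}
wrist {'vertical_fov': 63.73371259096789, 'cx': 314.9452527387984, 'cy': 237.12977919173514, 'pose': array([[-0.4203411 , -0.87130457, -0.25326213,  0.35177364],
       [-0.90736533,  0.40401439,  0.11601956,  0.58102263],
       [ 0.00123317,  0.27856906, -0.96041541,  0.38487918],
       [ 0.        ,  0.        ,  0.        ,  1.        ]])}
{'t': 0.15, 'q': array([ 1.42510767e+00,  3.59220981e
[... 971 characters left out ...]
[280.6, 230.2, 293.8, 245.2], 0.46)]
scene shaker [([321.6, 222.8, 349.3, 266.8], 0.6)]
scene dip_cup [([281.6, 286.3, 304.1, 315.2], 0.68)]
scene drink_can [([321.4, 268.2, 348.5, 317.0], 0.74)]
top tally_stand [([300.9, 229.1, 355.9, 291.6], 0.93), ([115.1, 255.9, 197.5, 321.0], 0.7), ([232.6, 255.9, 267.5, 298.3], 0.59)]
top tally_wheel [([115.0, 262.1, 177.3, 318.9], 0.64), ([310.1, 237.4, 343.4, 280.4], 0.59), ([236.2, 268.4, 263.8, 289.7], 0.54)]
top home_tip [([116.8, 266.6, 175.0, 316.4], 0.96), ([308.1, 237.4, 346.2, 279.0], 0.88), ([237.5, 262.5, 259.5, 291.5], 0.8)]
top shaker [([264.8, 200.8, 294.8, 231.6], 0.73)]
top dip_cup []
top drink_can [([384.3, 238.7, 416.5, 266.3], 0.8)]
```

View pics/a_scene.png

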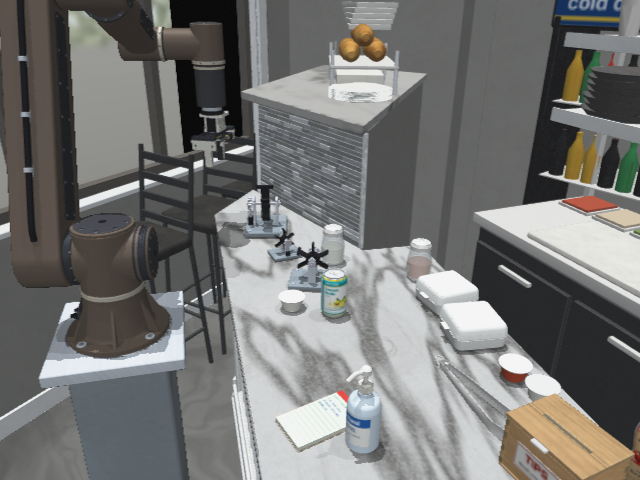

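View pics/a_top.png

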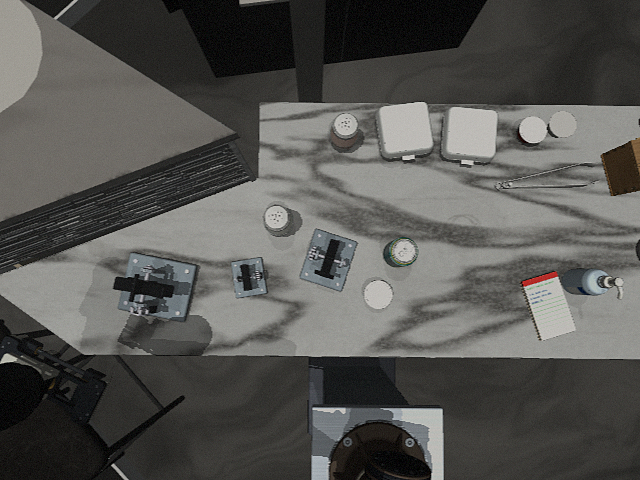

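View pics/a_wrist.png

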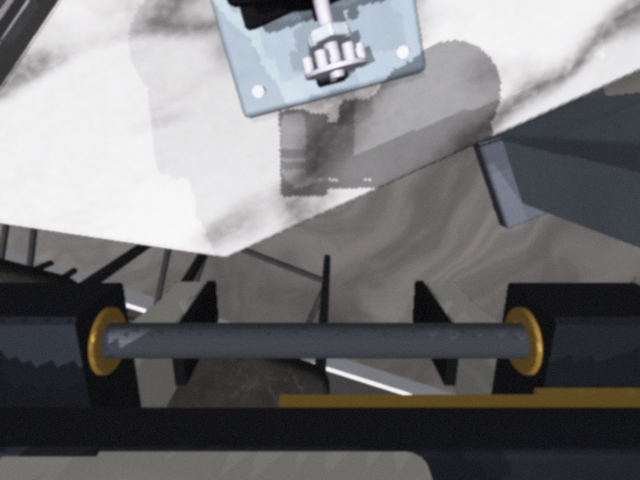

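Run:
```python
import cv2
a=cv2.imread('pics/a_top.png')[180:340,90:450];cv2.imwrite('pics/a_topc.png',cv2.resize(a,None,fx=2.2,fy=2.2,interpolation=cv2.INTER_CUBIC))
a=cv2.imread('pics/a_scene.png')[170:330,230:370];cv2.imwrite('pics/a_scenec.png',cv2.resize(a,None,fx=3.7,fy=3.7,interpolation=cv2.INTER_CUBIC))
```

```text
(no output)
```

View pics/a_topc.png

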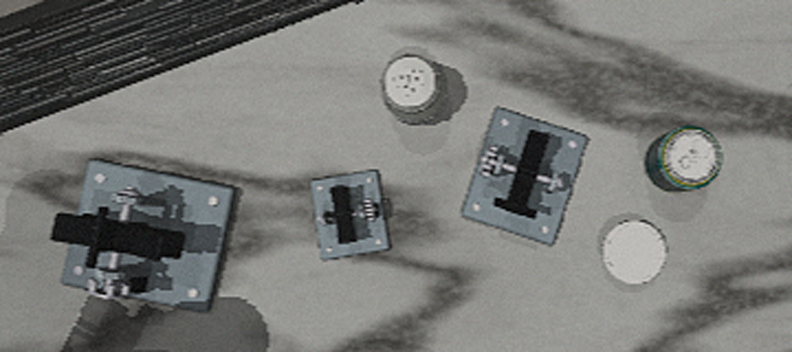

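View pics/a_scenec.png

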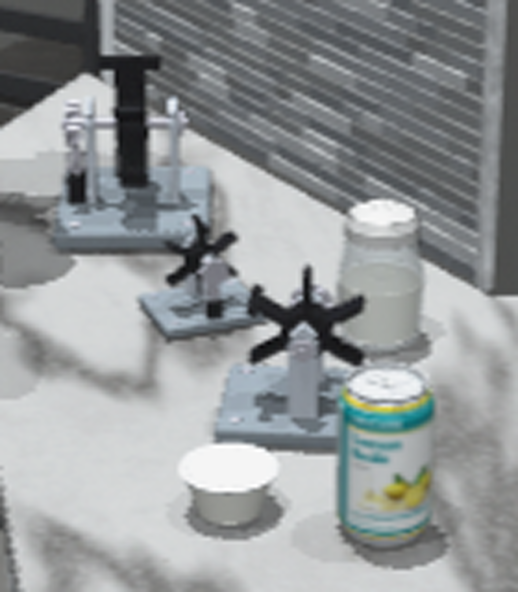

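```bash
cat > h.py <<'E'
import numpy as np
from station import arm
def ray(cam,uv,z,P=None):
    P=P or arm.camera_params(cam); f=240/np.tan(np.radians(P['vertical_fov'])/2)
    T=P['pose']; d=T[:3,:3]@np.array([(uv[0]-P['cx'])/f,(uv[1]-P['cy'])/f,1]); o=T[:3,3]
    return o+d*(z-o[2])/d[2]
def proj(cam,p,P=None):
    P=P or arm.camera_params(cam); f=240/np.tan(np.radians(P['vertical_fov'])/2)
    T=P['pose']; c=T[:3,:3].T@(np.array(p)-T[:3,3]); return np.array([P['cx']+f*c[0]/c[2],P['cy']+f*c[1]/c[2]])
E
python3 - <<'E'
from h import *
C=[ray('top',(u/2.2+90,v/2.2+180),.014) for u,v in [(497,107),(588,135),(553,244),(462,215)]]
for c in C: print(c.round(4))
print([np.linalg.norm(C[i]-C[i-1]).round(4) for i in range(4)], np.mean(C,0))
xd=(C[0]-C[3]+C[1]-C[2]); yaw=np.arctan2(xd[1],xd[0]); print('yaw',yaw)
c=np.mean(C,0); X=np.array([np.cos(yaw),np.sin(yaw),0]);Y=np.array([-X[1],X[0],0])
for k in(1,2,3):
    th=-k*np.pi/3; r=np.array([np.sin(th),np.cos(th)])*.05
    b=np.array([c[0],c[1],.074])+X*r[0]+[0,0,r[1]]
    for s in(-.023,.023):
        p=b+Y*s; t=proj('top',p); print(k,((t-[90,180])*2.2).round(), proj('scene',p).round(1),((proj('scene',p)-[230,170])*3.7).round())
a=np.array([c[0],c[1],.074]);print('axle',a,((proj('top',a)-[90,180])*2.2).round(),((proj('scene',a)-[230,170])*3.7).round())
for n,(u,v),z in(('shaker',(410,80),.119),('can',(692,157),.115),('dip',(634,251),.034)): print(n,ray('top',(u/2.2+90,v/2.2+180),z).round(3))
E
```

```text
[0.5851 0.1504 0.014 ]
[0.5544 0.0477 0.014 ]
[0.4321 0.0865 0.014 ]
[0.4633 0.1883 0.014 ]
[np.float64(0.1276), np.float64(0.1072), np.float64(0.1284), np.float64(0.1065)] [0.50873836 0.11822781 0.014     ]
yaw -0.3046350624839808
1 [536. 218.] [297. 253.] [248. 307.]
1 [494. 204.] [298.7 245.9] [254. 281.]
2 [534. 218.] [297.1 269.3] [248. 367.]
2 [494. 205.] [298.8 261.9] [255. 340.]
3 [545. 181.] [312.7 277.9] [306. 399.]
3 [506. 168.] [313.9 270.3] [311. 371.]
axle [0.50873836 0.11822781 0.074     ] [527. 172.] [309. 326.]
shaker [0.599 0.24  0.119]
can [ 0.524 -0.048  0.115]
dip [ 0.426 -0.001  0.034]
```

Middle stand is the right one (128×107 mm foot, yaw ≈ -0.305). The cross-bar is on the near side, so 1 or 2 clicks are needed. I'll move over it for a closer look.

```bash
python3 -m inch '[[[0.07,-0.2,0,0,0,0.01],[0.14,-0.4,0,0,0,0.02],[0.21,-0.6,0,0,0,0.03],[0.28,-0.8,0,0,0,0.041]]]' 0 20 && python3 -m inch '[[[0.07,-0.2,0,0,0,0],[0.14,-0.4,0,0,0,0],[0.21,-0.6,0,0,0,0],[0.28,-0.8,0,0,0,0]]]' && python3 -m inch '[[[0.07,-0.2,0,0,0,0],[0.14,-0.4,0,0,0,0],[0.21,-0.6,-0.1,0,0,0],[0.28,-0.78,-0.25,0,0,0],[0.28,-0.78,-0.25,0,0,0]]]'
cat > look.py <<'E'
import sys,cv2
from h import *
n=sys.argv[1]; s=arm.get_state(); P=arm.camera_params('wrist')
w=arm.grab_frame('wrist'); sc=arm.grab_frame('scene'); t=arm.grab_frame('top')
cv2.imwrite(f'pics/{n}_w.png',w)
a=cv2.resize(t[215:305,285:375],(400,400),interpolation=cv2.INTER_CUBIC)
b=cv2.resize(sc[225:305,270:350],(400,400),interpolation=cv2.INTER_CUBIC)
cv2.imwrite(f'pics/{n}_ts.png',np.hstack([a,b]))
R=np.array([[np.cos(.305),-np.sin(.305)],[np.sin(.305),np.cos(.305)]])
print('t',s['t'],'tcp',s['eef_pos'],s['ee_rot'],'F',s['force'],'w',s['width'],'local',R@(s['eef_pos'][:2]-[.5087,.1182]),'tip above axle',s['eef_pos'][2]-arm.tip_reach-.074)
E
python3 look.py b
```

```text
t: 1.35
eef_pos: [0.34, 0.4511, 0.4048]
ee_rot: [-3.141, -0.0, -0.304]
force: [-0.8, 0.1, 0.6]
width: 0.0535
t: 1.85
eef_pos: [0.3959, 0.2911, 0.4049]
ee_rot: [-3.141, -0.0, -0.305]
force: [0.3, 1.3, 1.2]
width: 0.0131
t: 2.48
eef_pos: [0.4514, 0.1341, 0.3528]
ee_rot: [3.139, 0.002, -0.308]
force: [0.0, 0.4, -0.2]
width: 0.0002
t 2.475 tcp [0.45140021 0.13408329 0.35275891] [ 3.13856619e+00  2.46494152e-03 -3.08380229e-01] F [ 0.01246606  0.37886734 -0.19586106] w 0.00018321168266410804 local [-0.05942488 -0.00205651] tip above axle 0.10065891043311724
```

View pics/b_w.png

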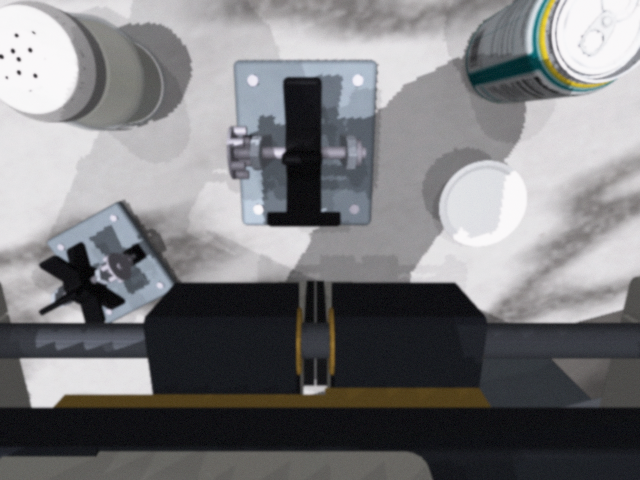

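View pics/b_ts.png

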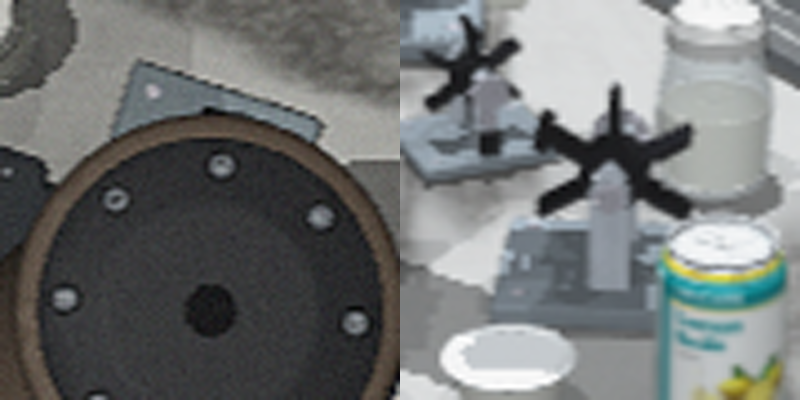

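The wrist view shows the cross-bar on the near side at cols 268–340, row ~218. The hub centre is at about (302,155). Next I compare those with predictions for 1, 2 and 3 clicks.

Run:
```python
from h import *
P=arm.camera_params('wrist')
C=[ray('wrist',u,.016,P) for u in[(235,60),(378,61),(371,223),(243,224)]]
for c in C: print(c.round(4))
xd=C[0]-C[3]+C[1]-C[2];print('yaw',np.arctan2(xd[1],xd[0]),'c',np.mean(C,0)); print([np.linalg.norm(C[i]-C[i-1]).round(4) for i in range(4)])
print('up tip centre, row of hub',ray('wrist',(302,153),.124,P))
yaw=-.305;X=np.array([np.cos(yaw),np.sin(yaw),0]);Y=np.array([-X[1],X[0],0])
c=np.array([*np.mean(C,0)[:2],.074])
for k in range(-1,3):
    th=-k*np.pi/3
    b=c+X*.05*np.sin(th)+[0,0,.05*np.cos(th)]
    print(k,[proj('wrist',b+Y*s,P).round(1).tolist() for s in(-.023,.023,-.011,.011)])
```

```text
[0.5878 0.1586 0.016 ]
[0.5544 0.0548 0.016 ]
[0.433  0.0932 0.016 ]
[0.465  0.1979 0.016 ]
yaw -0.30805604694118244 c [0.51003031 0.1261094  0.016     ]
[np.float64(0.1289), np.float64(0.1091), np.float64(0.1273), np.float64(0.1095)]
up tip centre, row of hub [0.51222011 0.12569291 0.124     ]
-1 [[343.5, 76.6], [263.0, 76.6], [322.5, 76.6], [284.0, 76.6]]
0 [[345.1, 157.2], [260.0, 157.2], [322.9, 157.2], [282.2, 157.2]]
1 [[340.7, 223.7], [268.1, 223.6], [321.7, 223.7], [287.0, 223.6]]
2 [[336.5, 207.5], [275.8, 207.5], [320.7, 207.5], [291.7, 207.5]]
```

Cross-bar width (72 px) and columns match k=1 exactly, so one click is needed. I'll lower behind the upright paddle and sidestep about 7 mm along the stand's +y.

```bash
python3 -m inch '[[[0.01,0.033,-0.1,0,0,0],[0.01,0.033,-0.2,0,0,0],[0.01,0.033,-0.28,0,0,0],[0.01,0.033,-0.335,0,0,0],[0.01,0.033,-0.335,0,0,0],[0.01,0.033,-0.335,0,0,0]]]'; python3 look.py c
```

```text
t: 3.38
eef_pos: [0.454, 0.1435, 0.2884]
ee_rot: [-3.141, -0.001, -0.304]
force: [-0.7, -0.3, 0.4]
width: 0.0004
t 3.375 tcp [0.4539736  0.14353253 0.28841601] [-3.14069399e+00 -8.01747582e-04 -3.04353395e-01] F [-0.72374696 -0.30112881  0.42325143] w 0.00041486049844092435 local [-0.0598078  0.0077294] tip above axle 0.03631601094251456
```

View pics/c_w.png

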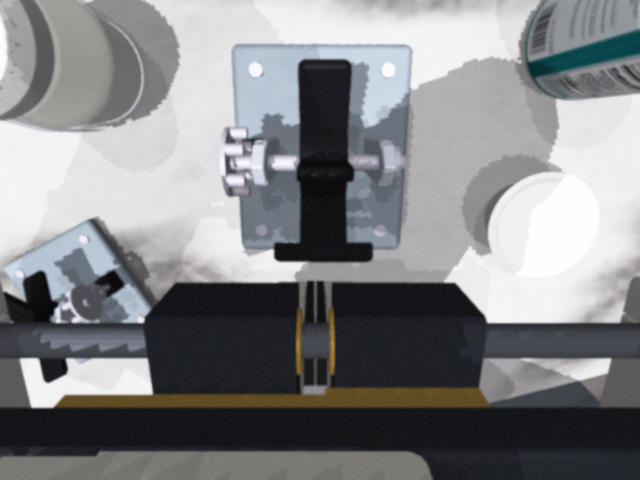

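View pics/c_ts.png

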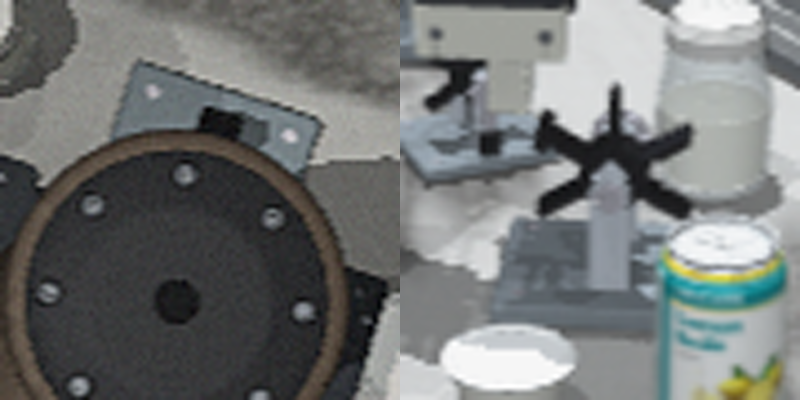

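```bash
python3 -m inch '[[[0,0,-0.012,0,0,0],[0.036,-0.011,-0.012,0,0,0],[0.072,-0.023,-0.012,0,0,0],[0.108,-0.034,-0.012,0,0,0],[0.143,-0.045,-0.012,0,0,0],[0.143,-0.045,-0.012,0,0,0],[0.143,-0.045,-0.012,0,0,0]]]'; python3 look.py d; python3 -c "
from h import *
s=arm.get_state();p=s['eef_pos'].copy();p[2]-=arm.tip_reach
print(p,(proj('scene',p)-[270,225])*5+[400,0])"
```

```text
t: 4.4
eef_pos: [0.4823, 0.1339, 0.2851]
ee_rot: [3.141, 0.0, -0.305]
force: [-0.9, 1.0, -0.3]
width: 0.0007
t 4.4 tcp [0.48225241 0.13392608 0.28514661] [ 3.14140569e+00  2.47745271e-04 -3.05340822e-01] F [-0.90544492  0.99576139 -0.31329947] w 0.0006674277744956664 local [-0.02994939  0.00705824] tip above axle 0.03304660898809418
[0.48216569 0.13407754 0.10720901] [564.05576251 104.00001662]
```

View pics/d_w.png

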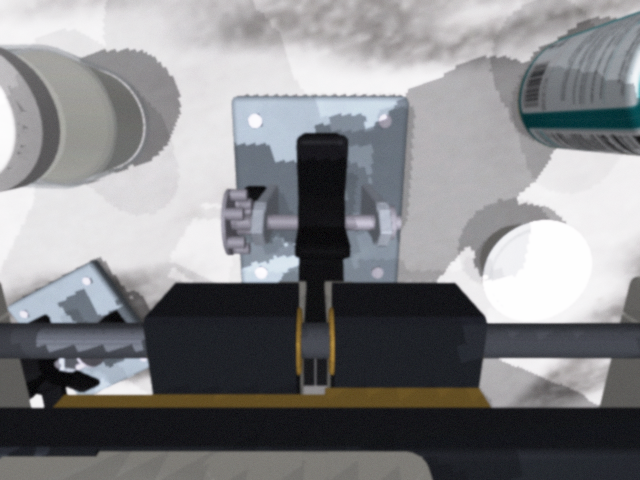

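View pics/d_ts.png

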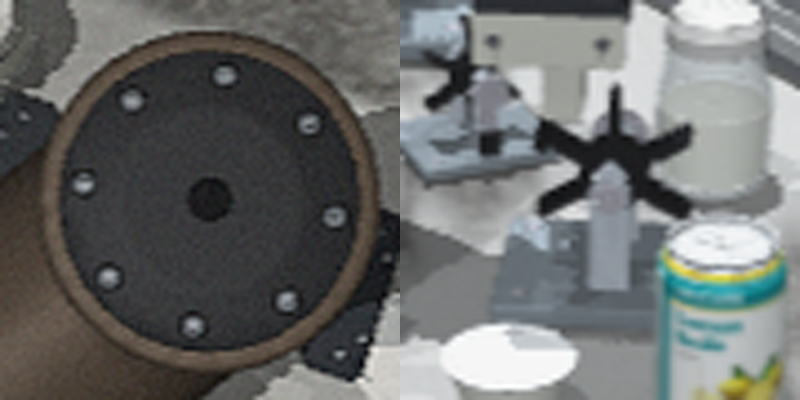

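```bash
python3 -m inch '[[[0.024,-0.007,0,0,0,0],[0.048,-0.015,0,0,0,0],[0.072,-0.022,0,0,0,0],[0.096,-0.03,0,0,0,0],[0.12,-0.037,0,0,0,0],[0.134,-0.042,0,0,0,0],[0.134,-0.042,0,0,0,0],[0.134,-0.042,0,0,0,0]]]'; python3 look.py e
```

```text
t: 5.55
eef_pos: [0.5091, 0.1256, 0.2853]
ee_rot: [3.141, -0.0, -0.305]
force: [-1.4, -0.4, -0.6]
width: 0.0004
t 5.55 tcp [0.50911631 0.12555385 0.285259  ] [ 3.14143938e+00 -8.01281168e-05 -3.05025419e-01] F [-1.43621791 -0.37104981 -0.61609347] w 0.000375626934491608 local [-0.00181121  0.00713947] tip above axle 0.03315899570657842
```

View pics/e_ts.png

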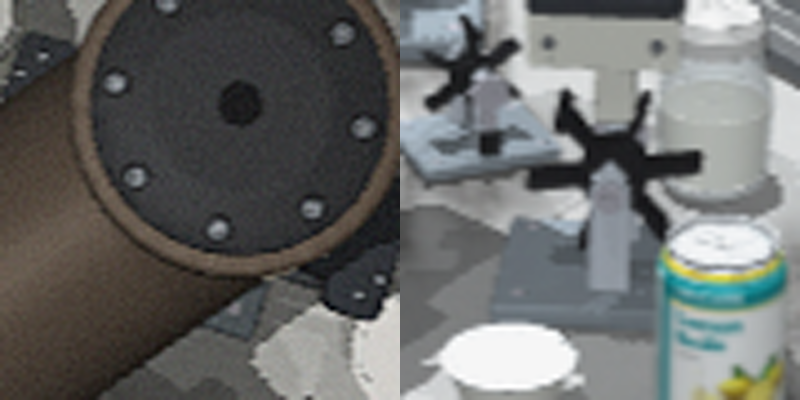

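View pics/e_w.png

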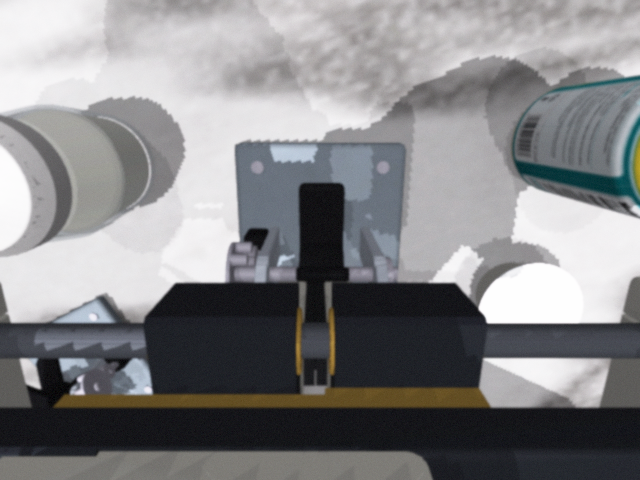

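```bash
python3 -m inch '[[[0.02,-0.006,0,0,0,0],[0.04,-0.013,0,0,0,0],[0.06,-0.019,0,0,0,0],[0.081,-0.026,0,0,0,0],[0.081,-0.026,0,0,0,0],[0.081,-0.026,0,0,0,0]]]'; python3 look.py f
```

```text
t: 6.45
eef_pos: [0.5253, 0.1204, 0.2852]
ee_rot: [3.141, 0.0, -0.305]
force: [0.9, 0.2, 0.1]
width: 0.0009
t 6.45 tcp [0.52526415 0.12038703 0.28516674] [ 3.14149308e+00  1.81923521e-04 -3.05198509e-01] F [0.87355819 0.15527386 0.13169353] w 0.0008789893244039993 local [0.01514292 0.00706019] tip above axle 0.033066744231927056
```

View pics/f_ts.png

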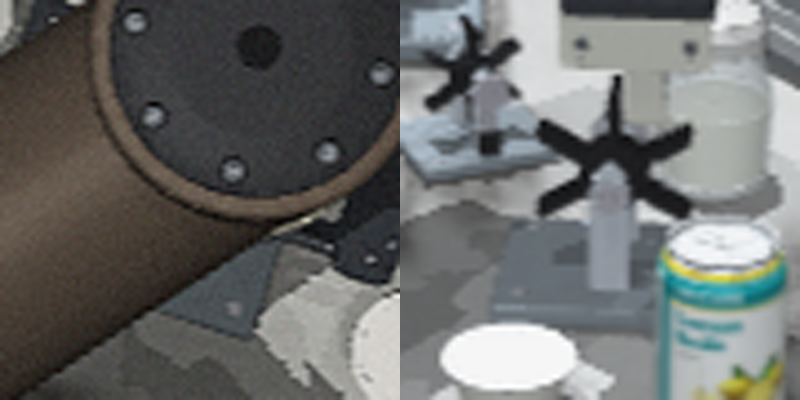

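View pics/f_w.png

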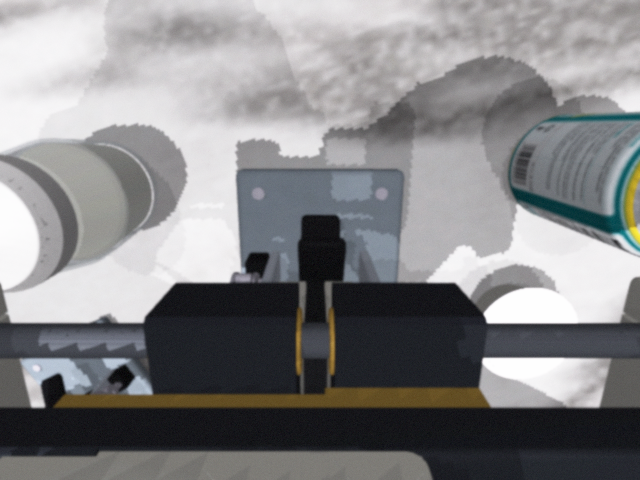

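The wheel has snapped forward one click. In the scene crop a paddle stands upright at (615,100) with the finger ahead of it. Next: lift straight up, then back off.

```bash
python3 -m inch '[[[0.006,-0.002,0.04,0,0,0],[0.006,-0.002,0.1,0,0,0],[0.006,-0.002,0.25,0,0,0],[0.006,-0.002,0.45,0,0,0],[-0.25,0.08,0.55,0,0,0],[-0.45,0.15,0.6,0,0,0],[-0.45,0.15,0.6,0,0,0],[-0.45,0.15,0.6,0,0,0]]]'; python3 look.py g
```

```text
t: 7.6
eef_pos: [0.4353, 0.1505, 0.4062]
ee_rot: [-3.14, -0.001, -0.304]
force: [-0.5, -0.1, -0.5]
width: 0.0008
t 7.6 tcp [0.43531947 0.15054705 0.40618821] [-3.14016045e+00 -9.47798134e-04 -3.04102444e-01] F [-0.54285894 -0.13950972 -0.46772978] w 0.0007528948251348373 local [-0.0797074   0.00881846] tip above axle 0.15408821010612073
```

View pics/g_ts.png

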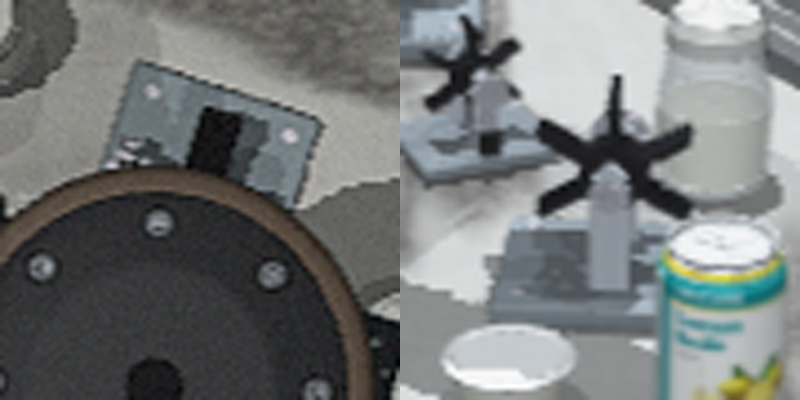

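View pics/g_w.png

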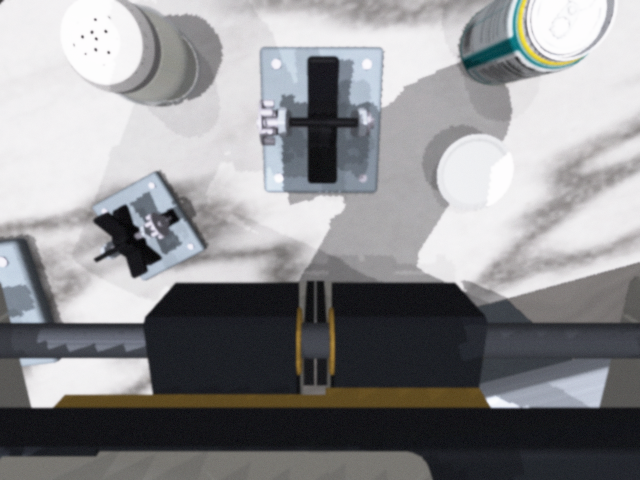

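The wrist view shows the wide cross-bar standing upright over the axle (cols 288–358, row 122) with nothing touching it. The foot corner in the top view is where it was at the start.

```bash
python3 -c "
from station import arm
print(arm.job_done())"
```

```text
the job is handed in; nothing more can be done
None
```

The tally counter is zeroed and the job is handed in. The cross-bar paddle now stands straight up over the pointed arms, and the hand is clear above the counter.

- **Finding it:** I picked the middle of the three stands. Its foot measured about 128 × 107 mm, against the 130 × 110 mm given. The cross-bar's width in the wrist picture showed the wheel was one click short of home.
- **The push:** With the gripper closed and the fingertip 33 mm above the axle, I pushed the upright paddle slowly through that one click. The wheel snapped on by itself, and I lifted straight up and backed off. The force readings between moves stayed below about 2 N.
- **Last checks:** The wrist and scene pictures show the cross-bar paddle upright over the axle. The part of the foot visible in the top picture looked unmoved. The shaker, dip cup and can stand in place by eye. I handed in at about 7.6 s of the 48 s allowed.
- **What disagreed or was not checked:** The top and wrist cameras differed by about 8 mm on the counter's sideways position. I aimed between the two, and the broad fingertip made this harmless. I judged the wheel's final angle from the pictures only, and did not measure the final positions of the three bystanders.

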